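# Shim the rocking bench wheel

### The arm

A 7-joint arm with a two-finger parallel gripper is mounted at the origin on the work surface. World frame = base frame: x ahead of the robot, y to its left, z up, the work surface at z = 0. Lengths are in mm, angles in rad, forces in N, time in s.
With the tool pointing down it reaches from about 400 to 900 mm from the base axis. Payload 5.6 kg.
Tool frame: the origin (TCP) lies between the finger pads; the fingertips stand 8 mm ahead of it and the grasp point (between the pads) lies 11 mm behind it (bot.nose_length is the distance from the TCP to the fingertips, in mm); y points along the fingers, z is the direction in which the jaws open and shut, and the axes are right-handed (so a half turn about y gives the same grasp; the last joint's range is limited). The gripper opens to 92 mm and grips with 3 to 60 N. Pads are 20 mm wide; open, the fingers measure 128 mm over their backs; the gripper's body (75 mm by 189 mm) begins 69 mm behind the grasp point.
Start: joints at [-1.261, 0.468, -0.012, 1.603, 0.006, 1.071, -0.056], TCP at [224.633, 609.958, 222.592] pointing down, gripper open.
Joint ranges: [-2.53, 2.53], [-0.31, 2.02], [-1.57, 1.55], [0.28, 2.44], [-1.29, 4.43], [0.15, 1.84], [-2.92, 2.92]. Speed limits (rad/s): [2.57, 2.57, 3.14, 3.14, 3.14, 3.14, 3.14].

### API

Orientations are given as a rotation vector (axis times angle).
In Python, from workcell import bot gives the robot as it stands.
- The arm moves only by the tool servo_tool, never from a script. Its arguments are lists of equal length, an entry for each row: "twist": the turn, a rotation vector about the world's x, y, z in units of pi/2 rad (1.0 is pi/2 rad), a list of three; "linear": the shift along the world's x, y, z in units of 0.12 m (1.0 is 0.12 m), a list of three; "hand": the opening, from 0 (shut) to 1 (fully open). A call has 1 to 20 rows; each row is the pose to reach, as a shift and turn from the pose measured when the call began; what a row does not reach only later rows make up. A row lasts 1/10 s, in which the tool goes at most 50 mm and 8.59 degrees, less where a joint would pass 70% of its speed; a pose out of reach is approached as far as the arm can. A call with a number of a shift or a turn outside -1 to 1 is refused whole. A call with a gripper value outside its range is refused whole. The fingers move at their own pace and stop on an object; the grip force is fixed at half the most. Time passes only in rows, so rows that repeat a pose let the fingers close. It gives the time, the measured TCP pose, the force and the opening at its end, in the units of the state.
- bot.get_obs(): the state, without advancing time (a new reading comes with each control period).
- bot.camera(name): name is "side" or "top" or "wrist"; returns a dict with "color" (480x640x3 uint8, red, green, blue), "intrinsics" (3x3 intrinsics, pixels), "camera_from_world" (4x4, takes a point from world to camera coordinates). Camera axes: x right, y down, z forward; pixel columns grow to the right and rows downward; lengths in mm; the calibration is good to about 2 mm. The wrist camera is an equidistant fisheye: a pixel r from the principal point sees the ray r / f radians off the axis. A picture is of the moment at which its call begins. There is no depth.
- bot.sign_off(): hands the job in, once; it reports no verdict.
The state is a dict: "time": time; "qpos": joint angles; "dq": joint speeds; "effort": joint torques, N m; "eef_pos": TCP position; "tcp_rot": TCP orientation; "force": force on the tool from outside, world axes, zero at the start; "wrist_torque": the same for the moment, N m; "width": finger opening in mm.
Only numpy, scipy, OpenCV 4.12 (cv2) and the standard library are available. Lean on these libraries where they do the work, as an engineer would, in place of code of your own. Each camera call takes 0.05 s, during which the arm holds its last target.

### The job

The small bench wheel rocks because one of its four feet, the one the wooden wedge points at, is too short. Push the wedge along the bench, thin end first, under the short foot until the wheel stands level and no longer rocks, then press down for a moment with the fingertips on the bare metal rim of the wheel head above that foot to check that it stays put, and come away. Only push the wedge, never lift it, and leave the jar, brush and beaker where they are.

Things in the scene. Friction and masses are not known exactly. Their poses are not given: they have to be found in the camera images.
- stand: footing of the bench wheel, fixed; place and yaw vary. Origin on the work surface under the wheel's axis, z up. Grey four-armed base, arms 30 mm wide, 150 mm long, top at 46 mm; ball feet 32 mm across lie 135 mm from the axis at +x, -x, +y, -y of this frame. The +y and -y feet never leave the bench; the wheel rocks about the line through them. The +x foot is the short one
- rock (a joint): rocking tilt of the wheel about the stand's y axis, rad: 0.065 at the start (short +x foot down on the bench, -x foot in the air), 0 when level, a hard stop where the -x foot meets the bench. The wheel's weight holds the short foot down with about 4 N
- short_foot (a point): lowest point of the short foot's rubber ball (ball radius 16 mm): on the surface at the start, 9 mm above it when the wheel is level
- rim_press (a point): point on the top of the wheel head, on the bare metal between bat and rim, 85 mm from the axis towards the short foot; the wheel head's edge is 15 mm further out
- wedge: loose wooden wedge, 110 mm long (x), 50 wide (y), 2 mm thick at the thin end (-x) rising evenly to 22 at the upright back face (+x); origin at the centre of its flat underside. Lies flat, thin end 20 to 55 mm from the short foot, lined up with it within about 15 mm and 0.2 rad. Going under takes about 6 to 15 N; it jams with the foot about 35 mm in from the thin end, and friction then holds it
- wedge_tip (a point): middle of the wedge's thin edge, on the surface
- wedge_back (a point): middle of the wedge's upright back face, 11 mm above the surface
- glaze_jar: bystander: closed red glaze jar, 54 mm across, 60 mm tall, origin under its centre
- brush: bystander: brush 180 mm long lying on the bench, origin at its underside
- beaker: bystander: terracotta beaker 70 mm across, 75 mm tall, origin under its centre
- wheel_top (a point): centre of the wheel head's top face: an aluminium disc 200 mm across, 12 mm thick, its top 88 mm above the surface when level. On it, and fixed to it, are a wooden bat (120 mm across, 6 mm thick) and a small clay bowl (90 mm across, top 144 mm above the surface)
Mind the look-alikes: they are no part of the job. What is shaped like the wedge but blue is not meant.

How it is judged (in metres and radians):
On the way, in this order (a step that is already met when the one before it is completed fails the run):
1. the wedge alone holds the wheel level: tilt under 0.012 rad, the wedge carries the foot, the robot not touching the wheel (value of joint rock below 0.012 rad and contact force between wedge and stand above 1 N and contact force between each of the arm, the fingers and stand below 0.3 N), for 0.2 s.
2. the fingers press on the wheel head's rim above the short foot with more than 3 N and the wheel stays level (contact force between the fingers and stand above 3 N and horizontal distance between the grasp point and rim_press below 0.045 m and height (world z) of the grasp point above 0.085 m and value of joint rock below 0.012 rad), for 0.2 s.
At the end, for the whole second after the job is handed in: The wheel is level within 0.012 rad (about 0.7 degrees), the short foot resting on the wedge with more than 1 N, the wedge flat on the bench and at rest, the bystanders within 15 mm (brush 20 mm) of where they were (value of joint rock below 0.012 rad and contact force between wedge and stand above 1 N and angle between wedge's own z axis and vertical below 0.05 rad and height (world z) of wedge below 0.004 m and linear speed of wedge below 0.01 m/s and distance of each of glaze_jar, beaker from where it was at the start of the episode below 0.015 m and distance of brush from where it was at the start of the episode below 0.02 m); the robot touches nothing.
It fails at once if the wedge is lifted or tipped off the bench (height (world z) of wedge above 0.012 m or angle between wedge's own z axis and vertical above 0.3 rad).
It fails at once if the wheel is struck or pressed with more than 60 N (contact force between any of the fingers, the arm and stand above 60 N).
It fails at once if a bystander is pushed away (jar, beaker 30 mm, brush 40 mm) (distance of any of glaze_jar, beaker from where it was at the start of the episode above 0.03 m or distance of brush from where it was at the start of the episode above 0.04 m).
It also fails if it takes over 61 s, if anything falls off the work surface, if the arm or the gripper's body presses on something with over 40 N, if the wrist force passes 120 N, or if a joint passes its speed limit or range.

## Working session

There is one attempt and no reset: what is moved stays moved. The work goes in short steps, Python scripts to look and compute and a tool call to move; the robot and the scene stay as the last step left them, time stands still between calls to the robot, and variables do not carry over. Pictures are saved under pics/ and viewed, and the job is handed in when it is done.

Besides the shell and the picture viewer there is one more tool, called after ">>>" in YAML: its name, and indented under it one key for each argument. servo_tool: Moves the arm, as the interface text tells. Shifts and turns lie within -1 to 1; 1 stands for 0.12 m of shift or pi/2 rad of turn. Its arguments: {"type":"object","properties":{"twist":{"type":"array"},"linear":{"type":"array"},"hand":{"type":"array"}},"required":["twist","linear","hand"]}

```bash
mkdir -p pics
python3 - <<'E'
from workcell import bot
import cv2,numpy as np,pickle
d={}
for n in("side","top","wrist"):
    c=bot.camera(n); d[n]=c
    cv2.imwrite(f"pics/{n}0.png",c["color"][:,:,::-1])
    print(n,np.round(c["intrinsics"],1).tolist(),np.round(c["camera_from_world"],3).tolist())
pickle.dump(d,open("c0.pkl","wb"))
o=bot.get_obs();print(o)
E
```

```text
side [[567.0, 0.0, 322.2], [0.0, 567.0, 241.6], [0.0, 0.0, 1.0]] [[0.753, -0.657, 0.011, -444.772], [-0.484, -0.565, -0.668, 334.397], [0.446, 0.498, -0.744, 1306.078], [0.0, 0.0, 0.0, 1.0]]
top [[599.1, 0.0, 327.4], [0.0, 599.1, 236.6], [0.0, 0.0, 1.0]] [[-0.028, -1.0, -0.006, 7.568], [-0.996, 0.029, -0.081, 617.84], [0.081, 0.003, -0.997, 1488.873], [0.0, 0.0, 0.0, 1.0]]
wrist [[371.6, 0.0, 325.3], [0.0, 371.6, 243.4], [0.0, 0.0, 1.0]] [[0.344, 0.939, -0.003, -648.228], [0.901, -0.329, 0.283, -32.542], [0.265, -0.1, -0.959, 392.433], [0.0, 0.0, 0.0, 1.0]]
{'time': 0.15, 'qpos': array([-1.26100306,  0.46814564, -0.0115968 ,  1.60338106,  0.00600366,
        1.07141604, -0.0563412 ]), 'dq': array([-0.00097171, -0.00259288,  0.00135759, -0.00366151,  0.00018998,
       -0.00158195, -0.00072918]), 'effort': array([ 9.37588120e-04, -5.20948291e+01, -1.21058745e-02, -2.43973857e+01,
       -5.66204754e-02,  1.52902363e-02,  1.02643983e-04]), 'eef_pos': array([224.5044019 , 609.54486728, 221.8909916 ]), 'tcp_rot': array([-1.55431383,  0.27705705, -0.27686151]), 'force': array([-0.51762434, -0.30824085, -0.01225615]), 'wrist_torque': array([ 0.00044892,  0.0367787 , -0.00318079]), 'width': 92.246213940235}
```

View pics/side0.png

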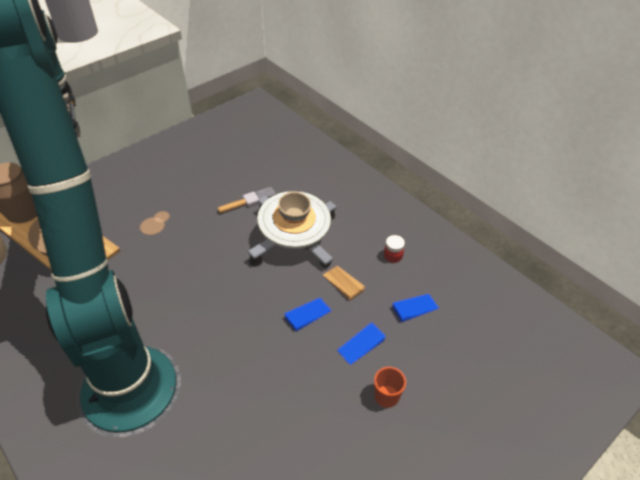

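View pics/top0.png

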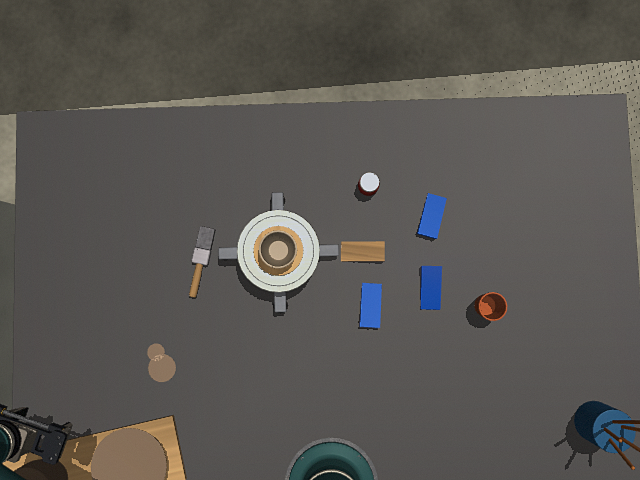

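View pics/wrist0.png

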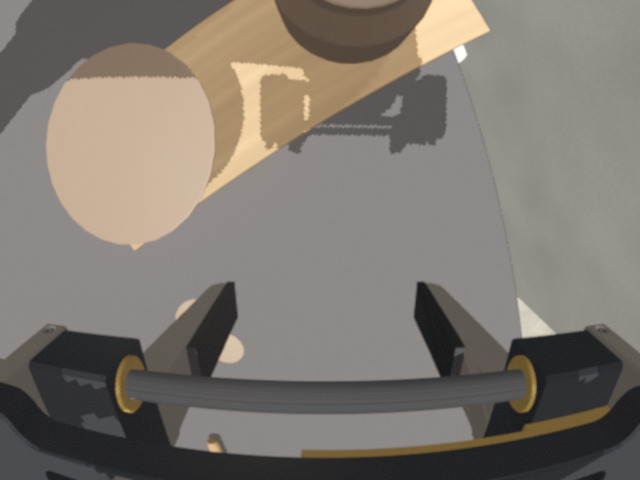

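Candidates in the top view: the wooden wedge at (362,251), and blue look-alikes at (371,306), (431,288) and (432,216). I choose the wooden one, which points at the stand's right arm (330,251). Next I'll check it in a close crop.

```bash
cat > h.py <<'E'
import numpy as np,cv2,pickle
def ray(c,u,v,z):
    K=c["intrinsics"];T=c["camera_from_world"];R=T[:3,:3];t=T[:3,3]
    d=R.T@np.linalg.inv(K)@np.array([u,v,1.]);o=-R.T@t
    return o+d*(z-o[2])/d[2]
def proj(c,p):
    q=c["camera_from_world"]@np.append(p,1.);k=c["intrinsics"]@q[:3];return k[:2]/k[2]
E
python3 - <<'E'
from h import *
d=pickle.load(open("c0.pkl","rb"))
t=d["top"]["color"][:,:,::-1][170:340,190:410];s=d["side"]["color"][:,:,::-1][170:330,210:410]
a=cv2.resize(t,None,fx=3.6,fy=3.5,interpolation=2);cv2.imwrite("pics/tc.png",cv2.resize(t,None,fx=3.5,fy=3.5,interpolation=2))
cv2.imwrite("pics/sc.png",cv2.resize(s,None,fx=3.7,fy=3.7,interpolation=2))
for n in("top","side"):
    im=d[n]["color"];h=cv2.cvtColor(im,cv2.COLOR_RGB2HSV)
    m=((h[...,0]<25)&(h[...,1]>70)&(h[...,2]>60)).astype(np.uint8)
    k,l,st,ce=cv2.connectedComponentsWithStats(m)
    for i in range(1,k):
        if 150<st[i,4]<3000:
            r=cv2.minAreaRect(np.argwhere(l==i)[:,::-1].astype(np.float32))
            print(n,st[i],ce[i].round(1),np.round(cv2.boxPoints(r),1).tolist())
E
```

```text
top [ 253  226   50   50 1093] [277.4 253.1] [[243.5, 250.5], [278.0, 216.0], [312.5, 250.5], [278.0, 285.0]]
top [341 241  44  21 895] [362.5 250.7] [[341.0, 261.0], [341.0, 241.0], [384.0, 241.0], [384.0, 261.0]]
top [189 263  14  35 254] [195.6 280.1] [[188.10000610351562, 295.6000061035156], [195.6999969482422, 262.5], [203.1999969482422, 264.20001220703125], [195.5, 297.3999938964844]]
top [478 292  30  29 635] [491.9 306. ] [[478.0, 292.0], [507.0, 292.0], [507.0, 320.0], [478.0, 320.0]]
top [148 344  28  38 769] [160.  363.7] [[148.0, 344.0], [175.0, 344.0], [175.0, 381.0], [148.0, 381.0]]
top [  2 452  41  20 301] [ 21.4 460.8] [[1.5, 462.0], [36.70000076293945, 446.20001220703125], [42.0, 458.0], [6.800000190734863, 473.79998779296875]]
side [   0  162   51  107 2743] [ 19.4 213.6] [[-16.899999618530273, 168.10000610351562], [21.100000381469727, 157.8000030517578], [51.099998474121094, 267.70001220703125], [13.100000381469727, 278.1000061035156]]
side [ 273  193   42   41 1220] [293.8 213.5] [[268.0, 223.0], [286.0, 187.0], [322.0, 205.0], [304.0, 241.0]]
side [218 199  28  
[... 280 characters left out ...]
562], [173.3000030517578, 223.6999969482422], [145.39999389648438, 238.89999389648438]]
side [102 236  18  24 248] [109.5 247.8] [[93.5, 244.5], [105.0, 233.0], [121.0, 249.0], [109.5, 260.5]]
side [383 247  21  16 219] [392.7 255.2] [[381.8999938964844, 260.8999938964844], [383.6000061035156, 246.6999969482422], [403.6000061035156, 249.10000610351562], [401.8999938964844, 263.29998779296875]]
side [323 266  42  34 737] [344.  282.1] [[322.0, 275.1000061035156], [335.8999938964844, 259.8999938964844], [365.70001220703125, 287.20001220703125], [351.70001220703125, 302.3999938964844]]
side [ 373  366   34   42 1110] [388.5 385.7] [[373.0, 366.0], [406.0, 366.0], [406.0, 407.0], [373.0, 407.0]]
```

View pics/tc.png

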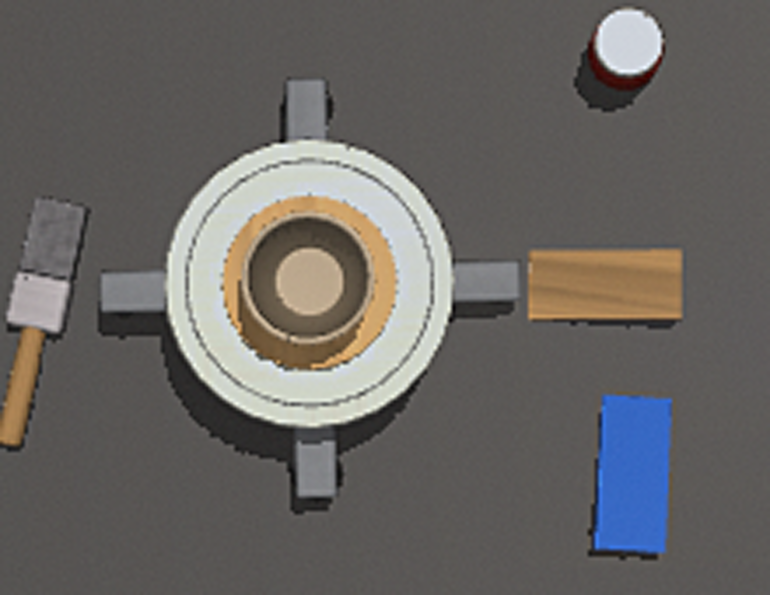

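View pics/sc.png

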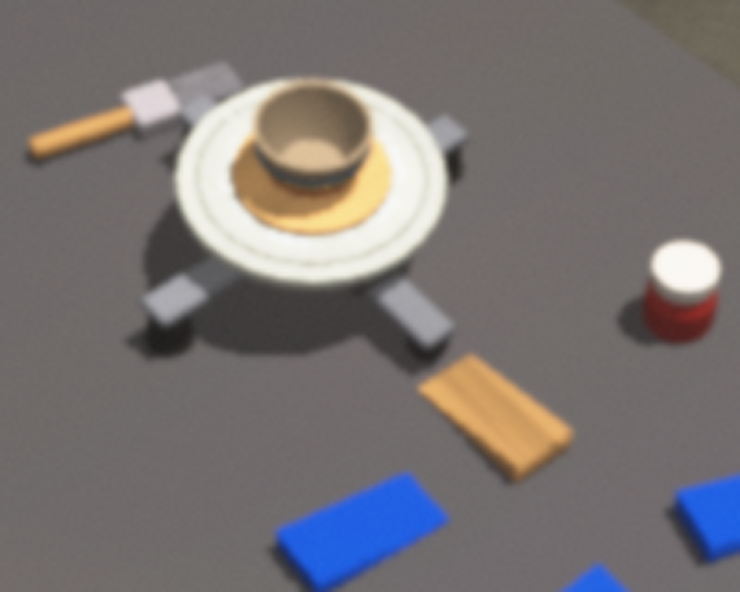

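The crop confirms it: the wooden wedge's thin end at (341,251) faces the right-hand arm, whose end is at (338,250).

Run:
```python
from h import *
d=pickle.load(open("c0.pkl","rb"));c=d["top"];s=d["side"]
f=lambda x,y,z:ray(c,x/3.5+190-.36,y/3.5+170-.36,z)
g=lambda x,y,z:ray(s,x/3.7+210-.36,y/3.7+170-.36,z)
U,D=f(305,80,46),f(316,498,46);L,R=f(101,292,54),f(519,281,37)
print("arms",U,D,L,R,"mid",(U+D)/2,(L+R)/2)
for p,q in((U,D),(R,L)): v=p-q;print(np.degrees(np.arctan2(v[1],v[0])),np.linalg.norm(v[:2]))
t1,t2,b1,b2=f(528,250,2),f(528,319,2),f(682,250,22),f(682,319,22)
print("wedge",t1,t2,b1,b2); v=(b1+b2-t1-t2)/2;print(np.degrees(np.arctan2(v[1],v[0])),(t1+t2)/2,(b1+b2)/2)
print("side wedge thin",g(418,389,2),g(472,354,2),"back top",g(573,434,22),g(517,468,22))
print("side arm +x end",g(430,350,37),g(454,326,37))
```

```text
arms [730.69791243 113.49472793  46.        ] [433.0537196  112.14109615  46.        ] [582.33616061 260.35805765  54.        ] [582.63818027 -35.60925589  37.        ] mid [581.87581601 112.81791204  46.        ] [582.48717044 112.37440088  45.5       ]
0.260569010698386 297.64727085122695
-89.9415325774432 295.96746763613004
wedge [607.22850029 -43.35655313   2.        ] [556.70829252 -41.83345676   2.        ] [ 602.56212183 -154.21519463   22.        ] [ 552.73041237 -152.41638781   22.        ]
-92.23547992822361 [581.9683964  -42.59500494   2.        ] [ 577.6462671  -153.31579122   22.        ]
side wedge thin [554.17917672 -43.07012733   2.        ] [606.29854155 -44.16819052   2.        ] back top [ 599.83239821 -156.58029782   22.        ] [ 549.62422878 -152.57429473   22.        ]
side arm +x end [565.63384437 -42.46131518  37.        ] [593.84576644 -36.81892846  37.        ]
```

Run:
```python
from workcell import bot
from scipy.spatial.transform import Rotation as Ro
import numpy as np
o=bot.get_obs();R=Ro.from_rotvec(o["tcp_rot"]);print(R.as_matrix().round(3))
for s in(1,-1):
    z=np.array([s,0,0]);y=np.array([0,0,-1.]);x=np.cross(y,z)
    T=Ro.from_matrix(np.c_[x,y,z]);print(s,(T*R.inv()).as_rotvec()/(np.pi/2))
print((np.array([577,-192,222])-o["eef_pos"])/120)
```

```text
[[ 0.938 -0.     0.346]
 [-0.346 -0.001  0.938]
 [ 0.    -1.    -0.001]]
1 [ 5.68447037e-04 -6.87234688e-04 -7.75334639e-01]
-1 [7.56981359e-04 6.26138084e-04 1.22466504e+00]
[ 2.93746332e+00 -6.67954056e+00  9.08403328e-04]
```

>>> servo_tool:
  twist:
    - [0,0,-0.06]
    - [0,0,-0.11]
    - [0,0,-0.11]
    - [0,0,-0.11]
  linear:
    - [0.3,-0.35,0]
    - [0.55,-0.7,0]
    - [0.8,-1,0]
    - [0.8,-1,0]
  hand: [0,0,0,0]

```text
time: 0.55
eef_pos: [326.2, 483.5, 221.9]
tcp_rot: [-1.534, 0.418, -0.422]
force: [0.1, 0.2, -0.4]
width: 61.7
```

>>> servo_tool:
  twist:
    - [0,0,-0.06]
    - [0,0,-0.11]
    - [0,0,-0.11]
    - [0,0,-0.11]
  linear:
    - [0.3,-0.35,0]
    - [0.55,-0.7,0]
    - [0.8,-1,0]
    - [0.8,-1,0]
  hand: [0,0,0,0]

```text
time: 0.95
eef_pos: [426.1, 358.2, 221.9]
tcp_rot: [-1.503, 0.557, -0.565]
force: [-0.4, -0.5, -0.6]
width: 29.4
```

>>> servo_tool:
  twist:
    - [0,0,-0.06]
    - [0,0,-0.11]
    - [0,0,-0.11]
    - [0,0,-0.11]
  linear:
    - [0.3,-0.35,0]
    - [0.55,-0.7,0]
    - [0.8,-1,0]
    - [0.8,-1,0]
  hand: [0,0,0,0]

```text
time: 1.35
eef_pos: [525.4, 233.0, 222.1]
tcp_rot: [-1.462, 0.695, -0.707]
force: [-0.0, -0.9, -0.1]
width: 0.2
```

>>> servo_tool:
  twist:
    - [0,0,-0.06]
    - [0,0,-0.11]
    - [0,0,-0.11]
    - [0,0,-0.11]
  linear:
    - [0.2,-0.35,0]
    - [0.4,-0.7,0]
    - [0.5,-1,0]
    - [0.5,-1,0]
  hand: [0,0,0,0]

```text
time: 1.75
eef_pos: [587.1, 106.9, 222.1]
tcp_rot: [-1.413, 0.833, -0.848]
force: [-0.2, -0.0, -0.4]
width: 0.1
```

>>> servo_tool:
  twist:
    - [0,0,-0.06]
    - [0,0,-0.11]
    - [0,0,-0.11]
    - [0,0,-0.11]
  linear:
    - [0,-0.35,0]
    - [0,-0.7,0]
    - [0,-1,0]
    - [0,-1,0]
  hand: [0,0,0,0]

```text
time: 2.15
eef_pos: [586.7, -17.5, 222.2]
tcp_rot: [-1.354, 0.97, -0.985]
force: [-0.4, 0.2, 1.3]
width: 0.3
```

>>> servo_tool:
  twist:
    - [0,0,-0.06]
    - [0,0,-0.11]
    - [0,0,-0.11]
    - [0,0,-0.11]
  linear:
    - [0,-0.35,0]
    - [0,-0.7,0]
    - [0,-1,0]
    - [0,-1,0]
  hand: [0,0,0,0]

```text
time: 2.55
eef_pos: [586.3, -141.4, 222.3]
tcp_rot: [-1.285, 1.104, -1.119]
force: [-0.1, 0.2, 0.2]
width: 0.6
```

>>> servo_tool:
  twist:
    - [0,0,-0.06]
    - [0,0,-0.11]
    - [0,0,-0.11]
    - [0,0,-0.11]
  linear:
    - [0,-0.2,0]
    - [-0.08,-0.43,-0.3]
    - [-0.08,-0.43,-0.7]
    - [-0.08,-0.43,-1]
  hand: [0,0,0,0]

```text
time: 2.95
eef_pos: [576.6, -190.2, 99.9]
tcp_rot: [-1.207, 1.234, -1.244]
force: [0.6, -0.1, 0.1]
width: 0.3
```

Run:
```python
from workcell import bot
from scipy.spatial.transform import Rotation as Ro
import numpy as np,cv2
o=bot.get_obs();R=Ro.from_rotvec(o["tcp_rot"]);print(o["eef_pos"],o["qpos"])
T=Ro.from_matrix(np.c_[[0,-1,0],[0,0,-1],[1,0,0]])
print((T*R.inv()).as_rotvec()/(np.pi/2))
c=bot.camera("wrist");cv2.imwrite("pics/w1.png",c["color"][:,:,::-1])
c=bot.camera("side");cv2.imwrite("pics/s1.png",cv2.resize(c["color"][150:350,200:460,::-1],None,fx=3,fy=3))
```

```text
[ 576.5707131  -190.15357863   99.91053523] [-0.10389127  0.57749098  0.48155336  1.82716218 -0.33095664  0.8206169
  0.50318458]
[ 0.0091593  -0.00404342  0.02305764]
```

View pics/w1.png

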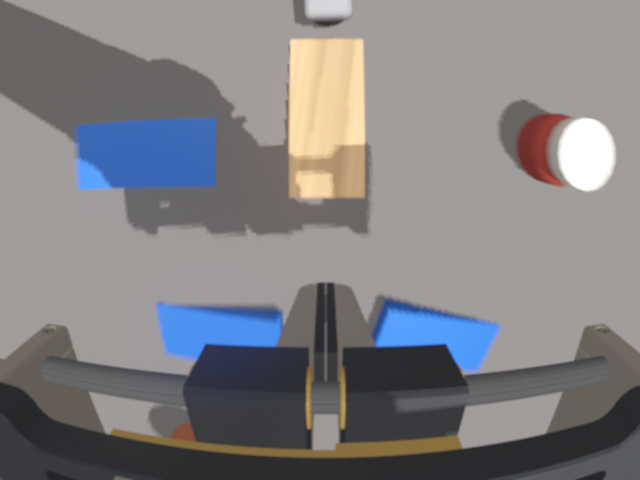

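View pics/s1.png

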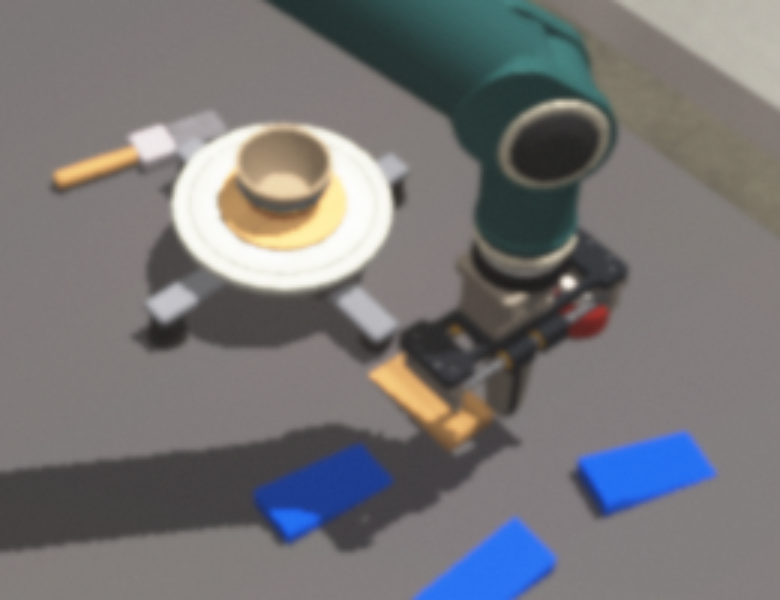

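The tool is centred on the wedge (fingers at column 325, wedge at column 327 in the wrist view) and sits behind its back face. Descending.

>>> servo_tool:
  twist:
    - [0.01,0,0.02]
    - [0.01,0,0.02]
    - [0.01,0,0.02]
    - [0.01,0,0.02]
  linear:
    - [0,0,-0.3]
    - [0,0,-0.55]
    - [0,0,-0.72]
    - [0,0,-0.72]
  hand: [0,0,0,0]

```text
time: 3.45
eef_pos: [575.1, -186.3, 10.6]
tcp_rot: [-1.217, 1.222, -1.199]
force: [-0.2, 0.6, 0.2]
width: 0.6
```

>>> servo_tool:
  twist:
    - [0,0,0]
    - [0,0,0]
    - [0,0,0]
    - [0,0,0]
    - [0,0,0]
  linear:
    - [0,0.05,0]
    - [0,0.1,0]
    - [0,0.15,0]
    - [0,0.2,0]
    - [0,0.24,0]
  hand: [0,0,0,0,0]

```text
time: 3.95
eef_pos: [575.6, -157.2, 11.2]
tcp_rot: [-1.217, 1.221, -1.2]
force: [-0.2, -2.7, 1.7]
width: 0.4
```

>>> servo_tool:
  twist:
    - [0,0,0]
    - [0,0,0]
    - [0,0,0]
    - [0,0,0]
    - [0,0,0]
  linear:
    - [0,0.03,0]
    - [0,0.06,0]
    - [0,0.09,0]
    - [0,0.12,0]
    - [0,0.15,0]
  hand: [0,0,0,0,0]

```text
time: 4.45
eef_pos: [575.9, -144.2, 11.9]
tcp_rot: [-1.219, 1.218, -1.208]
force: [-1.0, -13.3, 1.5]
width: 0.2
```

Run:
```python
from workcell import bot
import numpy as np,cv2
c=bot.camera("wrist");cv2.imwrite("pics/w2.png",c["color"][:,:,::-1])
c=bot.camera("side");cv2.imwrite("pics/s2.png",cv2.resize(c["color"][150:350,200:460,::-1],None,fx=3,fy=3))
```

```text
(no output)
```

View pics/w2.png

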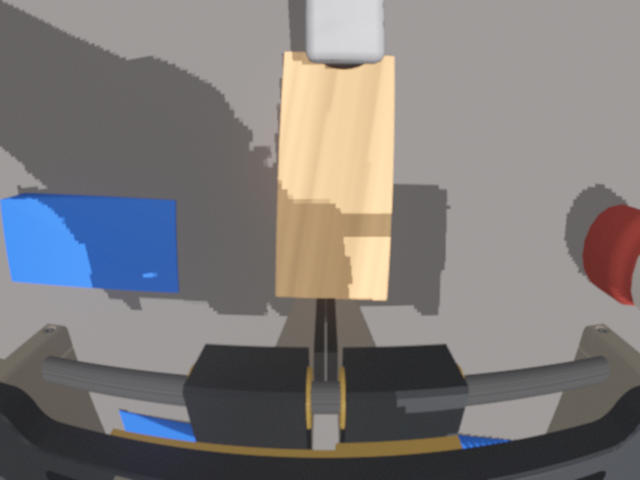

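View pics/s2.png

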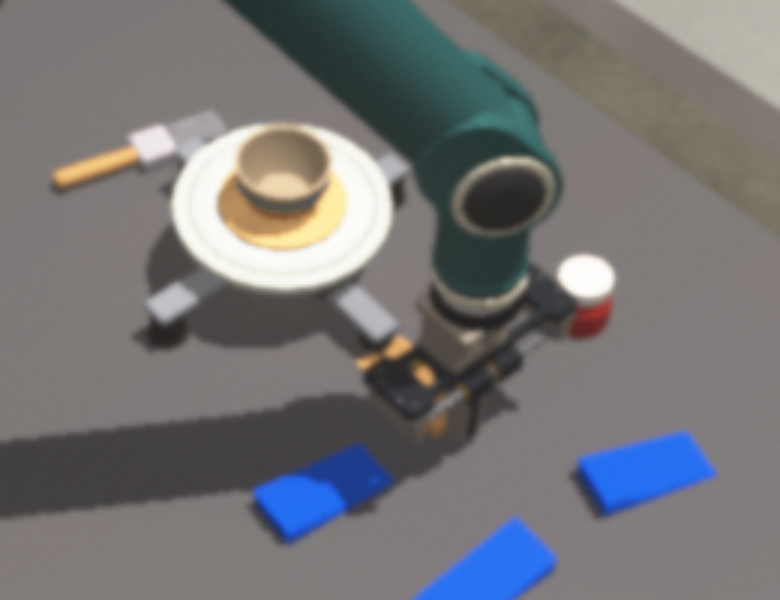

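The wedge tip has reached the foot (wrist view: tip at row 55, foot at (345,60)), and the force is 13 N. The fingers are about 2.6 mm left of the wedge's centre, so I'll keep pushing with a slight +x correction.

>>> servo_tool:
  twist:
    - [0,0,0]
    - [0,0,0]
    - [0,0,0]
    - [0,0,0]
    - [0,0,0]
    - [0,0,0]
    - [0,0,0]
  linear:
    - [0.01,0.04,0]
    - [0.01,0.08,0]
    - [0.01,0.11,0]
    - [0.01,0.14,0]
    - [0.01,0.17,0]
    - [0.01,0.2,0]
    - [0.01,0.22,0]
  hand: [0,0,0,0,0,0,0]

```text
time: 5.25
eef_pos: [576.8, -120.8, 12.0]
tcp_rot: [-1.22, 1.218, -1.213]
force: [-0.5, -8.0, 0.7]
width: 0.4
```

Run:
```python
from workcell import bot
import numpy as np,cv2
c=bot.camera("wrist");cv2.imwrite("pics/w3.png",c["color"][:,:,::-1])
```

```text
(no output)
```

View pics/w3.png

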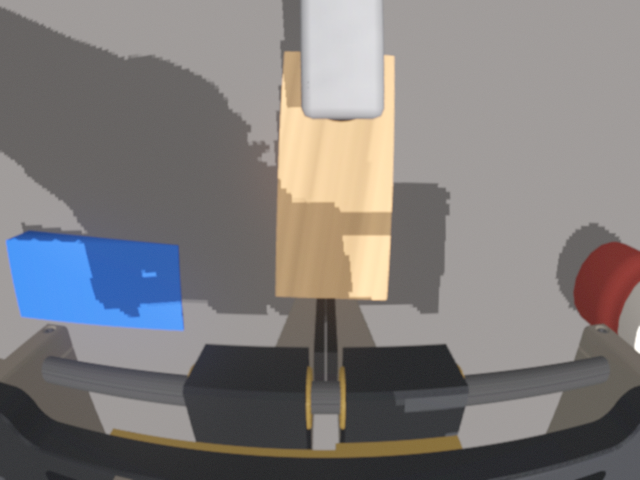

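The wedge is about 23 mm under and straight: thin end at row 55, arm end at row 115. I'll push on.

>>> servo_tool:
  twist:
    - [0,0,0]
    - [0,0,0]
    - [0,0,0]
    - [0,0,0]
    - [0,0,0]
    - [0,0,0]
  linear:
    - [0,0.03,0]
    - [0,0.06,0]
    - [0,0.09,0]
    - [0,0.12,0]
    - [0,0.15,0]
    - [0,0.15,0]
  hand: [0,0,0,0,0,0]

```text
time: 5.9
eef_pos: [576.5, -104.2, 11.8]
tcp_rot: [-1.221, 1.218, -1.215]
force: [-0.3, -5.7, -0.7]
width: 0.8
```

>>> servo_tool:
  twist:
    - [0,0,0]
    - [0,0,0]
    - [0,0,0]
  linear:
    - [0,0.03,0]
    - [0,0.06,0]
    - [0,0.08,0]
  hand: [0,0,0]

```text
time: 6.2
eef_pos: [576.2, -98.7, 11.8]
tcp_rot: [-1.223, 1.217, -1.221]
force: [0.4, -13.1, -1.4]
width: 0.5
```

Run:
```python
from workcell import bot
import numpy as np,cv2
print(bot.get_obs()["force"])
c=bot.camera("wrist");cv2.imwrite("pics/w4.png",c["color"][:,:,::-1])
c=bot.camera("side");cv2.imwrite("pics/s4.png",cv2.resize(c["color"][150:350,200:460,::-1],None,fx=3,fy=3))
```

```text
[  0.40018423 -13.11186344  -1.40872198]
```

View pics/w4.png

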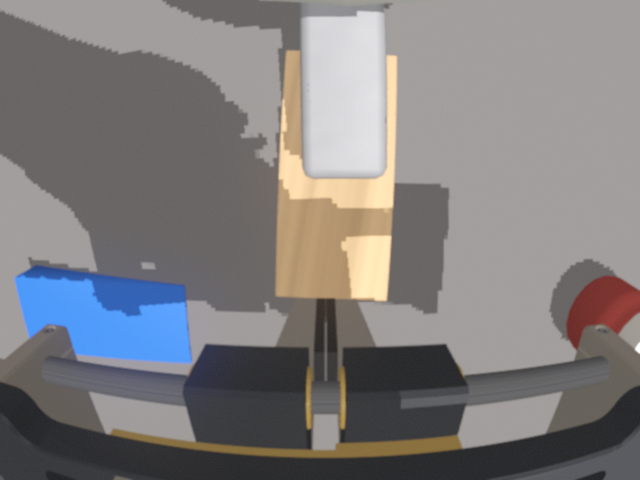

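View pics/s4.png

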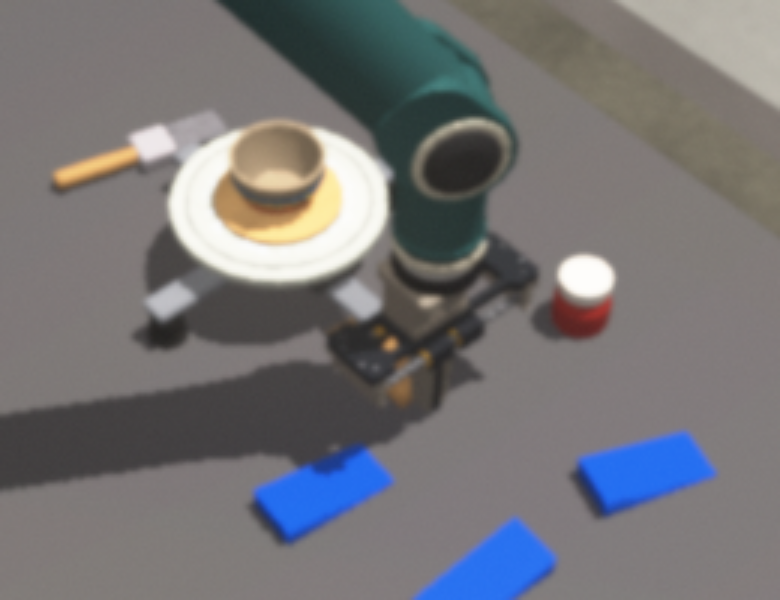

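>>> servo_tool:
  twist:
    - [0,0,0]
    - [0,0,0]
    - [0,0,0]
  linear:
    - [0,0.03,0]
    - [0,0.06,0]
    - [0,0.08,0]
  hand: [0,0,0]

```text
time: 6.6
eef_pos: [575.9, -98.2, 12.1]
tcp_rot: [-1.227, 1.214, -1.234]
force: [-1.2, -22.4, -1.7]
width: 0.4
```

It's jammed: 0.5 mm of travel took the force to 22 N. I'll back off and look.

>>> servo_tool:
  twist:
    - [0,0,0]
    - [0,0,0]
    - [0,0,0]
    - [0,0,0]
    - [0,0,0]
    - [0,0,0]
    - [0,0,0]
  linear:
    - [0,-0.1,0]
    - [0,-0.25,0]
    - [0,-0.4,0]
    - [0,-0.5,0.3]
    - [0,-0.5,0.6]
    - [0,-0.5,1]
    - [0,-0.5,1]
  hand: [0,0,0,0,0,0,0]

```text
time: 7.3
eef_pos: [579.6, -159.3, 138.0]
tcp_rot: [-1.219, 1.207, -1.24]
force: [0.4, -0.4, 0.2]
width: 0.1
```

Run:
```python
from workcell import bot
from h import *
d={n:bot.camera(n) for n in("side","top","wrist")};pickle.dump(d,open("c5.pkl","wb"))
cv2.imwrite("pics/s5.png",cv2.resize(d["side"]["color"][150:350,200:460,::-1],None,fx=3,fy=3))
cv2.imwrite("pics/t5.png",cv2.resize(d["top"]["color"][170:340,190:410,::-1],None,fx=3.5,fy=3.5,interpolation=2))
print(bot.get_obs()["force"],bot.get_obs()["eef_pos"])
```

```text
[ 0.25700255  0.06192581 -0.15988925] [ 575.53024137 -157.43503637  131.72539362]
```

View pics/s5.png

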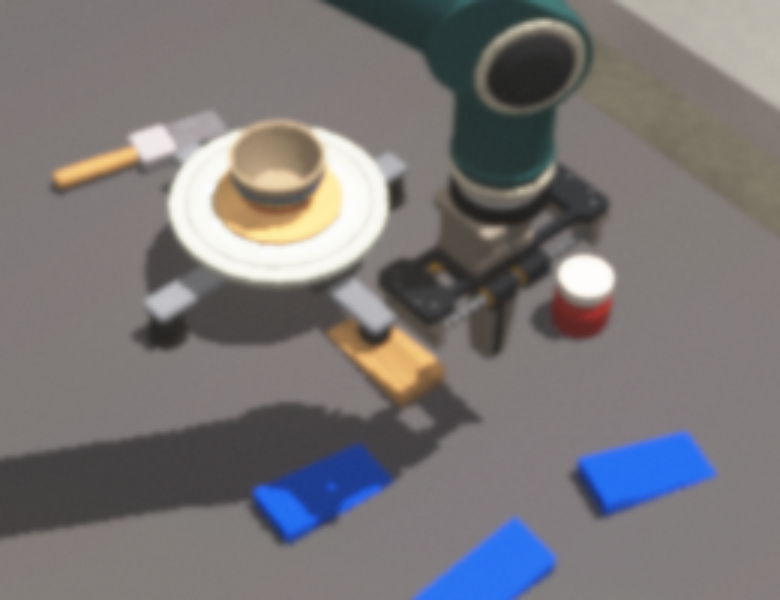

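View pics/t5.png

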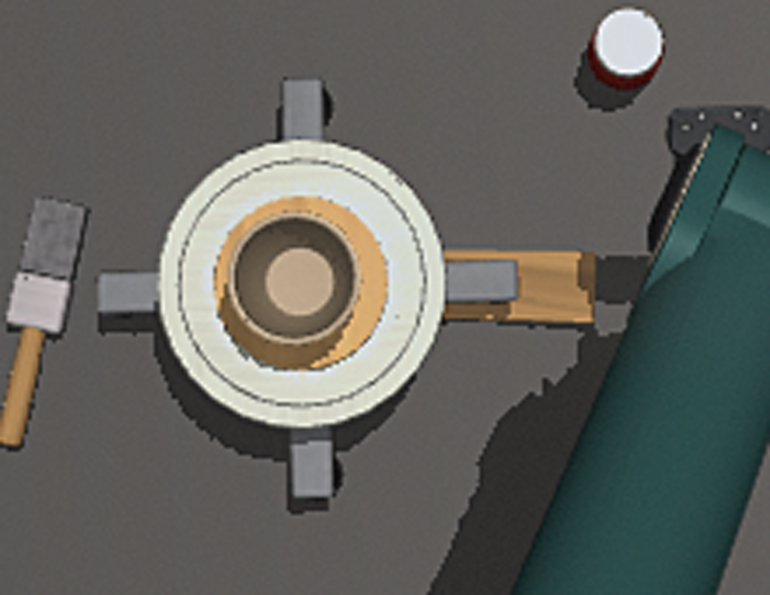

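Run:
```python
from h import *
a=pickle.load(open("c0.pkl","rb"));b=pickle.load(open("c5.pkl","rb"))
# wheel-frame model: predicted tilt by registering bowl/disc patch shift
for n,(x0,x1,y0,y1) in {"top":(225,325,205,296),"side":(252,335,187,250)}.items():
    g=[cv2.cvtColor(k[n]["color"],cv2.COLOR_RGB2GRAY)[y0:y1,x0:x1].astype(np.float32) for k in(a,b)]
    W=np.eye(2,3,dtype=np.float32);cc,W=cv2.findTransformECC(g[0],g[1],W,cv2.MOTION_AFFINE,(3,200,1e-7),None,3)
    C=np.array([582.,112.5,0])
    for rel in([0,0,88],[0,-85,88],[0,85,88],[0,0,140],[60,0,88],[-60,0,88]):
        obs=W@np.append(proj(a[n],0*C+C+np.array(rel))-[x0,y0],1)-(proj(a[n],C+np.array(rel))-[x0,y0])
        def P(th):
            c,s=np.cos(th),np.sin(th);y,z=rel[1],rel[2]
            # rock tilts -y side down: about axis through ground
            return proj(a[n],C+np.array([rel[0],c*y-s*z*1,s*y+c*z]))
        pr=P(0)-P(.065);print(n,round(cc,3),rel,obs.round(2),"full-level prediction",pr.round(2))
f=lambda x,y,z:ray(b["top"],x/3.5+190-.36,y/3.5+170-.36,z)
print("back",f(594,253,22),f(594,321,22))
```

```text
top 0.983 [0, 0, 88] [-2.43  0.11] full-level prediction [-2.37  0.06]
top 0.983 [0, -85, 88] [-2.54  0.37] full-level prediction [-2.35 -0.07]
top 0.983 [0, 85, 88] [-2.33 -0.14] full-level prediction [-2.12  0.19]
top 0.983 [0, 0, 140] [-2.41  0.1 ] full-level prediction [-3.91  0.1 ]
top 0.983 [60, 0, 88] [-2.2  0.1] full-level prediction [-2.36  0.06]
top 0.983 [-60, 0, 88] [-2.67  0.13] full-level prediction [-2.38  0.07]
side 0.971 [0, 0, 88] [-1.51 -1.43] full-level prediction [-1.32 -1.18]
side 0.971 [0, -85, 88] [-1.52 -2.43] full-level prediction [-1.35 -2.61]
side 0.971 [0, 85, 88] [-1.5  -0.49] full-level prediction [-1.19  0.26]
side 0.971 [0, 0, 140] [-1.56 -1.04] full-level prediction [-2.16 -1.89]
side 0.971 [60, 0, 88] [-1.61 -1.59] full-level prediction [-1.33 -1.14]
side 0.971 [-60, 0, 88] [-1.4  -1.28] full-level prediction [-1.31 -1.22]
back [602.21843473 -90.59639105  22.        ] [553.10210455 -88.99036848  22.        ]
```

The image shift matches full levelling: 2.43 px measured against 2.37 px predicted in top, 1.5 px against 1.3 px in side. The wedge stays in place with its back face at y≈-90. Now the press, at (582, 27).

>>> servo_tool:
  twist:
    - [0,0,0]
    - [0,0,0]
    - [0,0,0]
    - [0,0,0]
    - [0,0,0]
  linear:
    - [0.05,0.2,0.15]
    - [0.05,0.5,0.15]
    - [0.05,0.8,0.15]
    - [0.05,1,0.15]
    - [0.05,1,0.15]
  hand: [0,0,0,0,0]

```text
time: 7.95
eef_pos: [580.4, -32.2, 147.4]
tcp_rot: [-1.231, 1.214, -1.224]
force: [-0.6, -0.4, -0.4]
width: 0.5
```

>>> servo_tool:
  twist:
    - [0,0,0]
    - [0,0,0]
    - [0,0,0]
    - [0,0,0]
    - [0,0,0]
  linear:
    - [0,0.3,0]
    - [0,0.52,-0.05]
    - [0,0.52,-0.2]
    - [0,0.52,-0.3]
    - [0,0.52,-0.3]
  hand: [0,0,0,0,0]

```text
time: 8.45
eef_pos: [578.5, 28.6, 108.9]
tcp_rot: [-1.236, 1.218, -1.224]
force: [0.3, -0.5, -0.4]
width: 0.3
```

>>> servo_tool:
  twist:
    - [0,0,0]
    - [0,0,0]
    - [0,0,0]
    - [0,0,0]
    - [0,0,0]
  linear:
    - [0.02,-0.01,-0.03]
    - [0.02,-0.01,-0.06]
    - [0.02,-0.01,-0.08]
    - [0.02,-0.01,-0.1]
    - [0.02,-0.01,-0.11]
  hand: [0,0,0,0,0]

```text
time: 8.95
eef_pos: [581.1, 27.1, 96.5]
tcp_rot: [-1.235, 1.218, -1.224]
force: [-4.3, -0.0, 12.7]
width: 0.7
```

>>> servo_tool:
  twist:
    - [0,0,0]
    - [0,0,0]
    - [0,0,0]
    - [0,0,0]
    - [0,0,0]
  linear:
    - [0,0,-0.02]
    - [0,0,-0.02]
    - [0,0,-0.02]
    - [0,0,-0.02]
    - [0,0,-0.02]
  hand: [0,0,0,0,0]

```text
time: 9.45
eef_pos: [581.1, 27.0, 96.4]
tcp_rot: [-1.234, 1.218, -1.223]
force: [-5.9, -0.3, 17.1]
width: 0.6
```

Run:
```python
from workcell import bot
from h import *
c=bot.camera("side")
cv2.imwrite("pics/s6.png",cv2.resize(c["color"][150:350,200:460,::-1],None,fx=3,fy=3))
print(bot.get_obs()["force"],bot.get_obs()["eef_pos"])
```

```text
[-6.55825613 -0.03873142 17.68130906] [581.10470472  27.06273258  96.41487292]
```

View pics/s6.png

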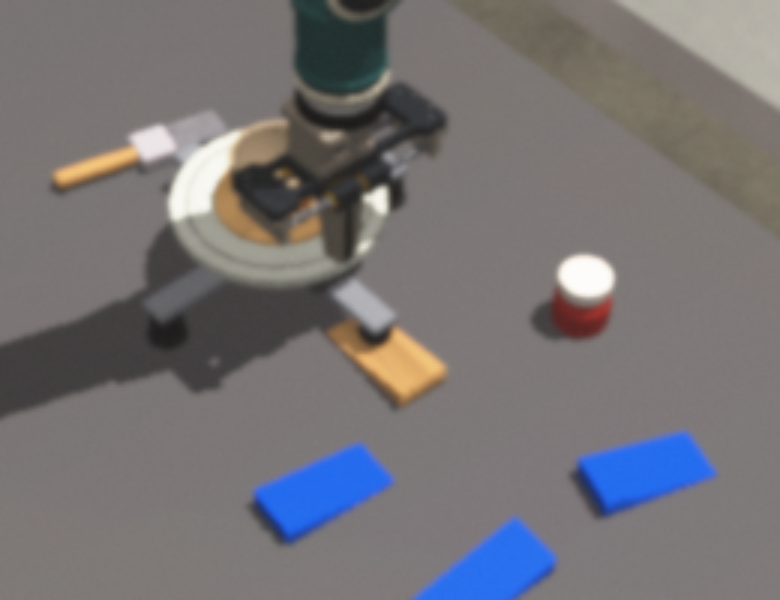

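It held level under 17 N: the fingertips are at z≈88.4, and the wedge back corner is still at about (443,370). Coming away.

>>> servo_tool:
  twist:
    - [0,0,0]
    - [0,0,0]
    - [0,0,0]
    - [0,0,0]
    - [0,0,0]
    - [0,0,0]
  linear:
    - [0,0,0.1]
    - [0,0,0.3]
    - [0,0,0.6]
    - [0,0,0.9]
    - [0,-0.3,1]
    - [0,-0.3,1]
  hand: [0,0,0,0,0,0]

```text
time: 10.1
eef_pos: [582.5, -14.0, 219.9]
tcp_rot: [-1.228, 1.218, -1.232]
force: [0.4, -0.6, -0.3]
width: 0.6
```

>>> servo_tool:
  twist:
    - [0,0,0]
    - [0,0,0]
    - [0,0,0]
    - [0,0,0]
    - [0,0,0]
    - [0,0,0]
    - [0,0,0]
  linear:
    - [0,-0.3,0.1]
    - [0,-0.6,0.2]
    - [0,-0.9,0.3]
    - [0,-1,0.3]
    - [0,-1,0.3]
    - [0,-1,0.3]
    - [0,-1,0.3]
  hand: [0,0,0,0,0,0,0]

```text
time: 10.8
eef_pos: [582.5, -131.5, 255.1]
tcp_rot: [-1.23, 1.217, -1.228]
force: [0.3, -0.5, -0.0]
width: 0.4
```

Run:
```python
from workcell import bot
from h import *
b=pickle.load(open("c5.pkl","rb"))
d={n:bot.camera(n) for n in("side","top")}
cv2.imwrite("pics/s7.png",cv2.resize(d["side"]["color"][150:350,200:460,::-1],None,fx=3,fy=3))
cv2.imwrite("pics/t7.png",d["top"]["color"][:,:,::-1])
for n,(x0,x1,y0,y1) in {"side wheel":(252,335,187,250),"side wedge":(308,350,252,286)}.items():
    g=[cv2.cvtColor(k["side"]["color"],cv2.COLOR_RGB2GRAY)[y0:y1,x0:x1].astype(np.float32) for k in(b,d)]
    print(n,cv2.findTransformECC(g[0],g[1],np.eye(2,3,dtype=np.float32),cv2.MOTION_TRANSLATION)[1][:,2])
print(bot.get_obs()["force"],bot.get_obs()["eef_pos"],bot.get_obs()["time"])
```

```text
side wheel [-0.39097077  0.1898486 ]
side wedge [ 0.8009696 -0.3442365]
[ 0.42984128  0.58861387 -0.3338973 ] [ 582.58605155 -131.98547066  255.32022316] 10.9
```

View pics/s7.png

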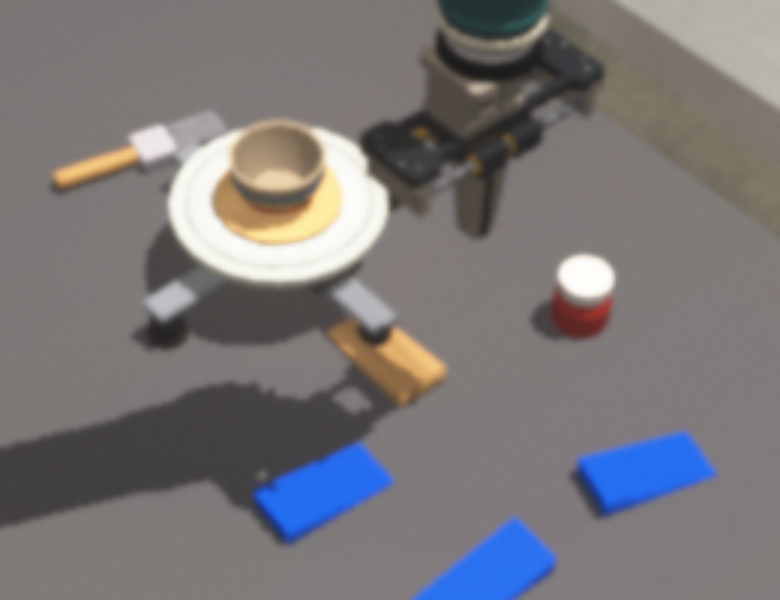

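View pics/t7.png

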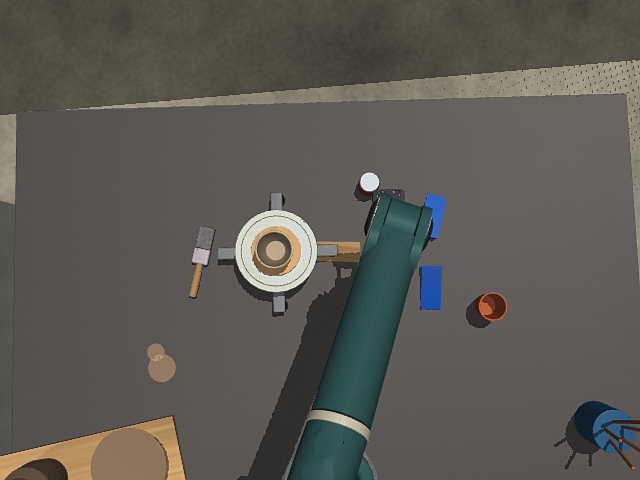

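The wheel and wedge are where they were before the press, with the bowl top at (277,155) and the wedge corner at (443,370). The jar (369,183), brush (202,262) and beaker (492,306) haven't moved in the top view. Handing in.

```bash
python3 -c "
from workcell import bot
print(bot.sign_off())"
```

```text
the job is handed in; nothing more can be done
None
```

The wheel is wedged level and the job is handed in at about 11 s of the 61 s allowed; no verdict was reported.

- **Wedge:** I pushed the wooden wedge, not the blue look-alikes, along the bench with closed fingers. It jammed at 22 N with the short foot about 42 mm in from the thin end, a little past the expected 35 mm.
- **Level:** The wheel's shift in the images matched full levelling: 2.4 px measured against 2.4 px predicted from the top, and 1.5 px against 1.3 px from the side. The tilt itself was only judged from pictures.
- **Press check:** I pressed the rim at about (581, 27) mm with 12 to 17 N for over 0.5 s. The fingertips met the rim at about 88.4 mm, which agrees with a level wheel (88 mm). A sideways force of up to 6.6 N showed on the tool while pressing.
- **At the end:** The tool was clear, with wrist force under 1 N. The wedge, wheel, jar, brush and beaker looked unmoved in the last pictures.
- **One disagreement:** An image comparison from before to after the press gave shifts of about 0.4 px for the wheel and 0.9 px for the wedge. The arm's shadow and partial cover probably explain this, since by eye the wheel and wedge sit at the same pixels. I did not follow it up.

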